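# Charge the stopper dispenser and hold its spring gate open

### The job

Use the scoop to tip all three rubber stoppers into the hopper of the dispenser while its gate is shut, without touching the stoppers with the gripper, then set the scoop down flat on the desk, clear of the dispenser. Then pull the spring-loaded gate out by its knob until its black pointer bar lies on the mark lines, so that the stoppers drop into the catch tray, and finish while still holding the gate there: do not let go, it springs shut. Leave the petri dish, the solvent bottle and the small beaker where they stand.

Things in the scene. Friction and masses are not known exactly. Their poses are not given: they have to be found in the camera images.
- scoop: loose aluminium scoop, 0.16 kg: flat pan 100 x 84 mm (inside 78 wide, floor 3 thick), side walls 23 mm high, back wall 30 mm, open at the lip. Origin on its underside at the middle of the pan; +x points along the handle, -x to the open lip, z up. Starts flat on the desk, handle away from the robot (yaw within 0.5 rad of straight ahead), the three stoppers standing in it
- scoop_handle (a point): place to grip on the scoop's grey handle (bar 18 mm wide, 16 mm high, underside 14 mm above the pan's underside, along the scoop's x from 48 to 147 mm from the origin); the point is 90 mm from the origin, 22 mm above the pan's underside
- scoop_lip (a point): middle of the open lip edge of the scoop, top of the pan floor, 52 mm from the scoop's origin in its -x direction
- mid_a (a point): centre of the first black rubber stopper (tapered plug 27 mm wide, 24 mm high, 11 g), one of three alike, standing in the scoop at first. They begin to slide when the scoop is tipped by some 30 to 40 degrees; tip to about 60 to empty it
- mid_b (a point): centre of the second stopper
- mid_c (a point): centre of the third stopper
- dispenser: fixed dispenser stand, base plate 130 x 150 mm, 135 mm high to the hopper's rim, two guide rails running out to 245 mm from its origin. Origin on the desk under the middle of the hopper; its -x axis is the way the gate pulls out, roughly to the robot's left; z up. Underneath is a fixed white catch tray, inner 100 x 112 mm, rim 40 mm above the desk
- hopper_mouth (a point): centre of the hopper's mouth at rim height, 135 mm above the desk. The steel mouth is 122 mm along the dispenser's x by 136 mm along its y, narrowing over 47 mm to a straight throat 66 x 80 mm whose floor is the gate, 58 mm above the desk
- catch_tray (a point): centre of the catch tray's inner floor, 9 mm above the desk, straight below the throat
- gate_knob (a point): place to grip on the gate's upright black knob: round stem 18 mm in diameter from 70 to 106 mm above the desk, head 24 mm wide up to 117 mm. The point is on its axis, 92 mm above the desk, 125 mm from the dispenser's origin with the gate shut. The black pointer bar (6 mm wide, top 68 mm above the desk) crosses under the knob
- mark (a point): midpoint between the two black mark lines on the tabs beside the guide rails, 62 mm above the desk and 197 mm from the dispenser's origin along its -x; the knob axis and pointer bar must come over it
- gate (a joint): how far the gate is pulled out, m: 0 shut (start), 0.072 with the pointer bar on the mark lines, 0.095 stop. A spring pulls it shut with about 5 N when shut, 9 N at the mark; from 0.071 the throat is fully open
- petri: closed petri dish, 59 mm wide, 16 mm high, loose bystander; origin under its centre
- solvent_bottle: clear bottle, 57 mm wide, 122 mm high, loose bystander; origin under its centre
- beaker_small: small glass beaker, 51 mm wide, 52 mm high, loose bystander; origin under its centre

How it is judged:
On the way, in this order (a step that is already met when the one before it is completed fails the run):
1. all three stoppers lie in the hopper on the shut gate (x of mid_a in the frame of dispenser between -0.04 and 0.04 m and y of mid_a in the frame of dispenser between -0.047 and 0.047 m and z of mid_a in the frame of dispenser between 0.062 and 0.13 m and x of mid_b in the frame of dispenser between -0.04 and 0.04 m and y of mid_b in the frame of dispenser between -0.047 and 0.047 m and z of mid_b in the frame of dispenser between 0.062 and 0.13 m and x of mid_c in the frame of dispenser between -0.04 and 0.04 m and y of mid_c in the frame of dispenser between -0.047 and 0.047 m and z of mid_c in the frame of dispenser between 0.062 and 0.13 m and value of joint gate below 0.012 m), for 0.2 s.
2. the scoop is set down flat on the desk and released, the gate still shut (height (world z) of scoop below 0.006 m and angle between scoop's own z axis and vertical below 0.08 rad and contact force between scoop and the arm below 0.1 N and contact force between scoop and the fingers below 0.1 N and contact force between scoop and dispenser below 0.1 N and linear speed of scoop below 0.03 m/s and value of joint gate below 0.012 m), for 0.2 s.
3. the gate is pulled to the mark (value of joint gate between 0.066 and 0.078 m), for 0.2 s.
At the end, for the whole second after the job is handed in: the gate stands within 6 mm of the mark (joint 0.066 to 0.078), held there by the gripper (over 1 N); all three stoppers have dropped through the gate into the catch tray (one may lie on another); the scoop stands flat on the desk, released, not touching the dispenser (all of step 3 and contact force between the fingers and gate above 1 N and contact force between scoop and gate below 0.05 N and x of mid_a in the frame of dispenser between -0.052 and 0.052 m and y of mid_a in the frame of dispenser between -0.058 and 0.058 m and z of mid_a in the frame of dispenser between 0.01 and 0.054 m and x of mid_b in the frame of dispenser between -0.052 and 0.052 m and y of mid_b in the frame of dispenser between -0.058 and 0.058 m and z of mid_b in the frame of dispenser between 0.01 and 0.054 m and x of mid_c in the frame of dispenser between -0.052 and 0.052 m and y of mid_c in the frame of dispenser between -0.058 and 0.058 m and z of mid_c in the frame of dispenser between 0.01 and 0.054 m and height (world z) of scoop below 0.006 m and angle between scoop's own z axis and vertical below 0.08 rad and contact force between scoop and the arm below 0.1 N and contact force between scoop and the fingers below 0.1 N and contact force between scoop and dispenser below 0.1 N and linear speed of scoop below 0.03 m/s); the arm keeps its last pose, push and grip.
It fails at once if a stopper is touched by the gripper (contact force between any of stopper_a, stopper_b, stopper_c and the fingers above 0.5 N).
It fails at once if a bystander (petri dish, bottle, beaker) is moved more than 25 mm (distance of any of petri, solvent_bottle, beaker_small from where it was at the start of the episode above 0.025 m).
It also fails if it takes over 67 s, if anything falls off the work surface, if the arm or the gripper's body presses on something with over 40 N, if the wrist force passes 120 N, or if a joint passes its speed limit or range.

### The arm

A 6-joint arm with a two-finger parallel gripper is mounted at the origin on a cart in front of the work surface, level with it; the furniture and walls round the work are solid. World frame = base frame: x ahead of the robot, y to its left, z up, the work surface at z = 0. Lengths are in m, angles in rad, forces in N, time in s.
With the tool pointing down it reaches from about 0.35 to 0.85 m from the base axis. Payload 8.1 kg.
Tool frame: the origin (TCP) lies on the mounting face of the last link; the fingertips stand 186 mm ahead of it and the grasp point (between the pads) lies 167 mm ahead of it (robot.finger_overhang is the distance from the TCP to the fingertips, in m); z points along the fingers, y is the line along which they close (so a half turn about z gives the same grasp; the last joint's range is limited). The gripper opens to 93 mm and grips with 3 to 60 N. Pads are 15 mm wide; open, the fingers measure 128 mm over their backs; the gripper's body (75 mm by 188 mm) begins 65 mm behind the grasp point.
Start: joints at [1.042, 0.13, 1.488, -0, 1.523, -0.085], TCP at [0.258, 0.542, 0.405] pointing down, gripper open.
Joint ranges: [-2.96, 2.96], [-0.89, 2.26], [0.02, 2.5], [-1.34, 4.48], [0, 2.73], [-2.66, 2.66]. Speed limits (rad/s): [2.39, 2.39, 2.79, 3.14, 3.14, 3.14].

### API

Orientations are given as a rotation vector (axis times angle).
In Python, from plant import readout, read_camera, get_calibration, job, robot gives the robot as it stands.
- The arm moves only by the shell command python3 -m handwheel 'ROWS' [FORCE]. ROWS is JSON, a list of rows, each a list of 5 numbers: the shift along the world's x, y, z in cm, then the turn about the world's z in rad, then the closure, from 0 (fully open) to 1 (shut). In form: [[tx, ty, tz, spin, gripper], ...]. A call has 1 to 10 rows; each row shifts and turns the commanded pose from where the row before left it; what a row does not reach is not made up. A row lasts 1/8 s, in which the tool goes at most 62.5 mm and 10.7 degrees, less where a joint would pass 70% of its speed; a pose out of reach is approached as far as the arm can. A call is refused whole if a number of a shift passes 6.25 or a number of a turn 0.188, either way. A call with a gripper value outside its range is refused whole. The fingers move at their own pace and stop on an object; FORCE is the grip in N (left out, the last holds). Time passes only in rows, so rows that do not move let the fingers close. It gives the time, the measured TCP pose, the force, the opening and the grip force at its end, in the units of the state.
- readout.read_state(): the state, without advancing time (a new reading comes with each control period).
- read_camera(name): name is "side" or "top"; returns the picture (480x640x3 uint8, red, green, blue); there is no depth.
- get_calibration(name): a dict with "fovy" (degrees; the focal length in pixels is half the picture's height over the tangent of half this angle, whatever the lens; pixels are square), "cx", "cy" (the principal point, pixels), "pose" (4x4, takes a point from camera to world coordinates). Camera axes: x right, y down, z forward; pixel columns grow to the right and rows downward; lengths in m; the calibration is good to about 2 mm. A picture is of the moment at which its call begins. get_calibration takes no time and is no camera call.
- job.close_job(): hands the job in; it is judged then, once.
The state is a dict: "t": time; "q": joint angles; "dq": joint speeds; "joint_torque": joint torques, N m; "tool_pos": TCP position; "orientation": TCP orientation; "force": force on the tool from outside, world axes, zero at the start; "wrist_torque": the same for the moment, N m; "opening": finger opening in m; "gripper_force": force on a finger pad.
Only numpy, scipy, OpenCV 4.12 (cv2) and the standard library are available. Lean on these libraries where they do the work, as an engineer would, in place of code of your own. Each camera call takes 0.05 s, during which the arm holds its last target. There are 200 camera calls.

## Working session

There is one attempt and no reset: what is moved stays moved. The work goes in short steps, Python scripts to look and compute and a shell command to move; the robot and the scene stay as the last step left them, time stands still between calls to the robot, and variables do not carry over. Pictures are saved under pics/ and viewed, at most 10 in all, crops included, and the job is handed in when it is done.

```bash
mkdir -p pics; ls; python3 - <<'E'
from plant import readout, read_camera, get_calibration
import cv2,json
for n in("top","side"):
    cv2.imwrite(f"pics/{n}0.png",read_camera(n)[:,:,::-1]); c=get_calibration(n); print(n,c)
s=readout.read_state(); print(s)
E
```

```text
pics
top {'fovy': 45.3193609815199, 'cx': 324.36983665757805, 'cy': 237.78868892580311, 'pose': array([[-0.01018739, -0.98091889,  0.19415033,  0.32190119],
       [-0.9998756 ,  0.00765469, -0.01379085,  0.00365568],
       [ 0.01204154, -0.19426667, -0.98087484,  1.30123777],
       [ 0.        ,  0.        ,  0.        ,  1.        ]])}
side {'fovy': 55.12905338344522, 'cx': 321.36035053891305, 'cy': 242.7517688142952, 'pose': array([[ 0.89003081, -0.14977864,  0.43059437,  0.12128923],
       [-0.45543626, -0.33471441,  0.82495095, -0.86361594],
       [ 0.02056611, -0.93034006, -0.36612076,  0.49366467],
       [ 0.        ,  0.        ,  0.        ,  1.        ]])}
{'t': 0.1, 'q': array([ 1.04157966e+00,  1.31100440e-01,  1.48919259e+00,  1.72078655e-06,
        1.52298122e+00, -8.54247958e-02]), 'dq': array([ 0.00064689,  0.00038505, -0.00322697, -0.00112227,  0.0001463 ,
        0.00017015]), 'joint_torque': array([ 8.97971295e-04, -5.61337745e+01, -4.93096197e+01,  7.69260270e-02,
        2.91518366e-02, -4.56854275e-05]), 'tool_pos': array([0.25750817, 0.54170178, 0.40377104]), 'orientation': array([-6.91287628e-01, -3.06406808e+00,  2.51647115e-03]), 'force': array([-0.12344908, -0.43920365,  0.4298047 ]), 'wrist_torque': array([-0.02022925,  0.00638252, -0.00660014]), 'gripper_force': 0.0, 'opening': 0.09315508441700197}
```

View pics/top0.png

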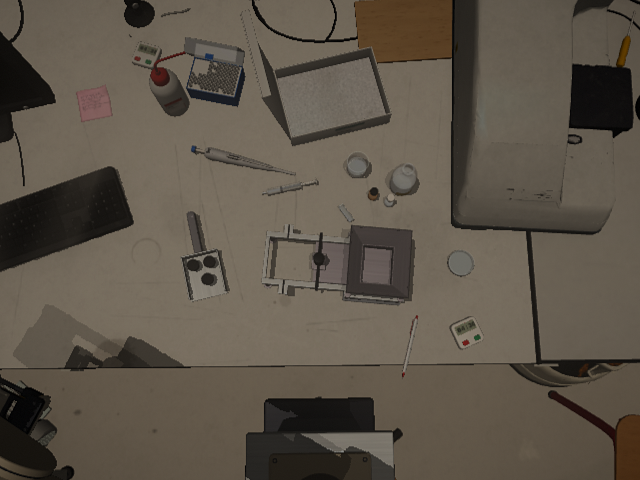

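View pics/side0.png

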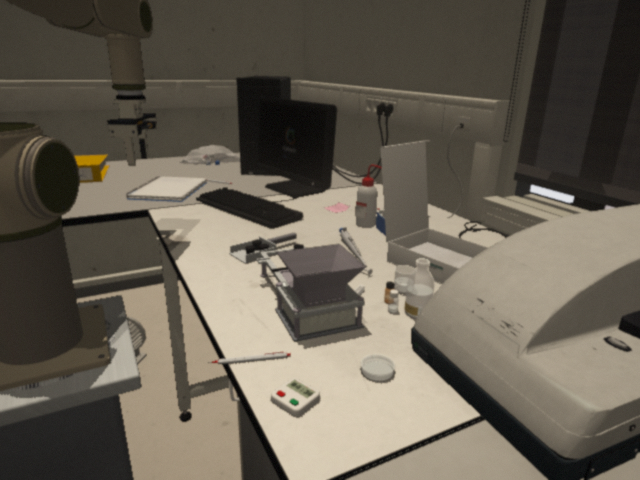

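Top view: scoop pan about (205,274), handle running up to (191,213), stoppers at (195,266), (209,262), (208,279); hopper centre about (380,265), knob (320,259); petri (460,263), bottle (403,178), beaker (357,165). The side view shows the same, with the hopper partly in front of the scoop. Enlarging both.

```bash
python3 - <<'E'
import cv2
a=cv2.imread("pics/top0.png")[200:315,170:430]; b=cv2.imread("pics/side0.png")[220:350,220:400]
cv2.imwrite("pics/topc.png",cv2.resize(a,None,fx=3,fy=3,interpolation=cv2.INTER_CUBIC))
cv2.imwrite("pics/sidec.png",cv2.resize(b,None,fx=4,fy=4,interpolation=cv2.INTER_CUBIC))
E
```

```text
(no output)
```

View pics/topc.png

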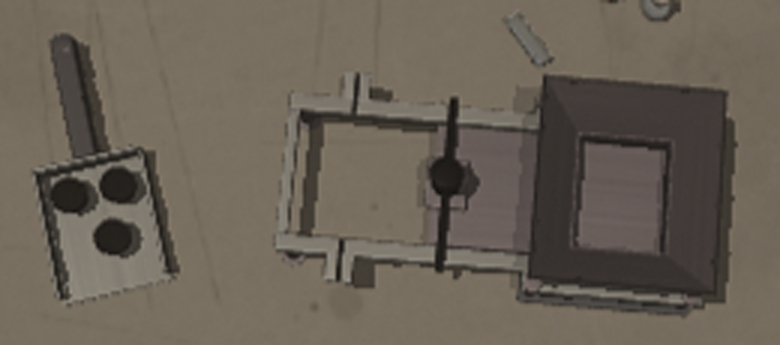

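View pics/sidec.png

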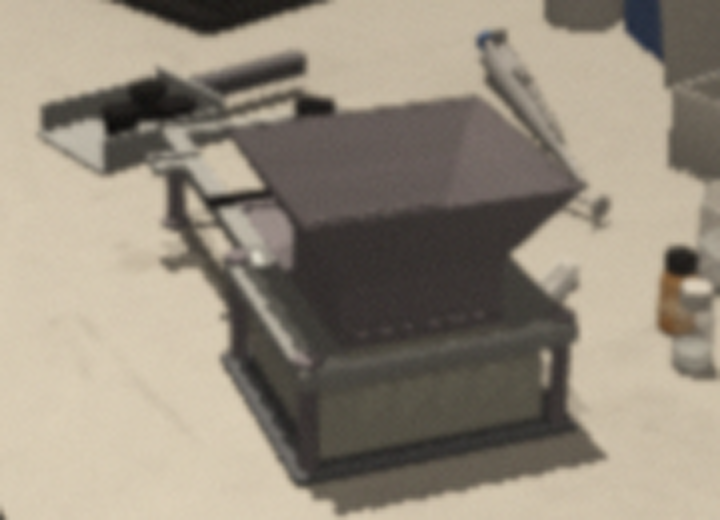

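The crops show: rim corners (top crop) (545,76), (727,92), (716,292), (528,277), the same in the side crop (478,97), (583,187), (300,225), (237,130); knob head (447,177)/(316,105); handle end (63,38)/(302,60); lip corners (65,300), (177,274)/(40,135), (107,172).

```bash
cat > h.py <<'E'
import numpy as np
from plant import get_calibration
C={n:get_calibration(n) for n in("top","side")}
def ray(n,u,v):
    c=C[n]; f=240/np.tan(np.radians(c["fovy"])/2)
    d=c["pose"][:3,:3]@np.array([(u-c["cx"])/f,(v-c["cy"])/f,1]); return c["pose"][:3,3],d/np.linalg.norm(d)
def plane(n,u,v,z):
    o,d=ray(n,u,v); return o+d*(z-o[2])/d[2]
def tri(p,q):
    A=0;b=0
    for o,d in(ray("top",*p),ray("side",*q)):
        M=np.eye(3)-np.outer(d,d);A=A+M;b=b+M@o
    x=np.linalg.solve(A,b); o,d=ray("top",*p); return x,np.linalg.norm(np.cross(x-o,d))
tc=lambda u,v:(170+u/3,200+v/3)
sc=lambda u,v:(220+u/4,220+v/4)
E
python3 - <<'E'
from h import *
np.set_printoptions(precision=4,suppress=True)
P={'r+x+y':((545,76),(478,97)),'r+x-y':((727,92),(583,187)),'r-x-y':((716,292),(300,225)),'r-x+y':((528,277),(237,130)),'knob':((447,177),(316,103)),
'hend':((63,38),(302,60)),'lip+y':((65,300),(40,135)),'lip-y':((177,274),(107,172))}
for k,(a,b) in P.items(): print(k,*tri(tc(*a),sc(*b)))
for k,p,z in[('r+x+y',(545,76),.135),('r+x-y',(727,92),.135),('r-x-y',(716,292),.135),('r-x+y',(528,277),.135),('knob',(447,177),.117),('m1',(355,92),.062),('m2',(341,262),.062),('p1',(454,100),.068),('p2',(440,268),.068),('hend',(63,38),.03),('bk+',(36,170),.03),('bk-',(146,150),.03),('lip+',(65,300),.01),('lip-',(177,274),.01)]: print(k,plane('top',*tc(*p),z))
for k,p,z in[('petri',(460,263),.016),('bottle',(403,175),.1),('beaker',(357,165),.03)]: print(k,plane('top',*p,z))
E
```

```text
r+x+y [ 0.5795 -0.07    0.1309] 7.027520236785643e-05
r+x-y [ 0.5666 -0.1959  0.1327] 0.00032443043373388204
r-x-y [ 0.4268 -0.1821  0.1349] 0.001471239664337385
r-x+y [ 0.4428 -0.0568  0.1298] 0.002960798068702516
knob [ 0.5135 -0.0019  0.1131] 0.001644395925979452
hend [0.6368 0.2897 0.0201] 0.0004320596290680482
lip+y [ 0.4389  0.2868 -0.0039] 0.00042767074510242345
lip-y [ 0.4581  0.2024 -0.0012] 0.00026429626397756514
r+x+y [ 0.5787 -0.0697  0.135 ]
r+x-y [ 0.5664 -0.1956  0.135 ]
r-x-y [ 0.4282 -0.1826  0.135 ]
r-x+y [ 0.4395 -0.0555  0.135 ]
knob [ 0.5113 -0.0013  0.117 ]
m1 [0.5838 0.0654 0.062 ]
m2 [0.4588 0.0752 0.062 ]
p1 [ 0.576  -0.0071  0.068 ]
p2 [0.4532 0.004  0.068 ]
hend [0.634  0.2876 0.03  ]
bk+ [0.533  0.3042 0.03  ]
bk- [0.5475 0.2228 0.03  ]
lip+ [0.438  0.2836 0.01  ]
lip- [0.4567 0.2008 0.01  ]
petri [ 0.5157 -0.3212  0.016 ]
bottle [ 0.6979 -0.1862  0.1   ]
beaker [ 0.7446 -0.0915  0.03  ]
```

```bash
python3 -m handwheel '[[4.14,-3.31,-1.9,0.0833,0],[4.14,-3.31,-1.9,0.0833,0],[4.14,-3.31,-1.9,0.0833,0],[4.14,-3.31,-1.9,0.0833,0],[4.14,-3.31,-1.9,0.0833,0],[4.14,-3.31,-1.9,0.0833,0],[4.14,-3.31,-1.9,0.0833,0],[4.14,-3.31,-1.9,0.0833,0],[0,0,0,0,0],[0,0,0,0,0]]' 40; python3 - <<'E'
from plant import readout
from scipy.spatial.transform import Rotation as R
import numpy as np
s=readout.read_state(); y=R.from_rotvec(s['orientation']).as_matrix()[:,1]; print(s['tool_pos'],np.arctan2(y[1],y[0]),s['q'])
E
```

```text
t: 1.35
tool_pos: [0.5885, 0.277, 0.2522]
orientation: [0.347, -3.121, -0.0]
force: [-0.2, 0.6, -0.3]
opening: 0.0929
gripper_force: 0.0
[0.58853023 0.27704836 0.25216353] 1.7920800352344337 [ 3.61041784e-01  3.77889549e-01  1.48361719e+00  4.85944041e-04
  1.28140131e+00 -1.43117742e+00]
```

```bash
python3 -m handwheel '[[0,0,-3,0,0],[0,0,-2,0,0],[0,0,-1,0,0],[0,0,0,0,0.5],[0,0,0,0,0.8],[0,0,0,0,1],[0,0,0,0,1],[0,0,0,0,1],[0,0,0,0,1]]' 60 && python3 -m handwheel '[[0,0,0.3,0,1],[0,0,0.7,0,1],[0,0,1,0,1],[0,0,1,0,1],[0,0,0,0,1],[0,0,0,0,1]]'; python3 - <<'E'
from plant import read_camera
import cv2,numpy as np
t=read_camera("top")[190:320,160:300,::-1];s=read_camera("side")[200:330,200:340,::-1]
cv2.imwrite("pics/lift.png",cv2.resize(np.hstack([t,s]),None,fx=2.8,fy=2.8,interpolation=cv2.INTER_CUBIC))
E
```

```text
t: 2.48
tool_pos: [0.5888, 0.277, 0.1928]
orientation: [-0.349, 3.122, 0.0]
force: [-0.4, -0.6, 0.4]
opening: 0.0376
gripper_force: 0.0
t: 3.22
tool_pos: [0.5887, 0.2771, 0.2227]
orientation: [0.349, -3.122, 0.0]
force: [-0.3, 0.6, -2.4]
opening: 0.0176
gripper_force: 59.9
```

View pics/lift.png

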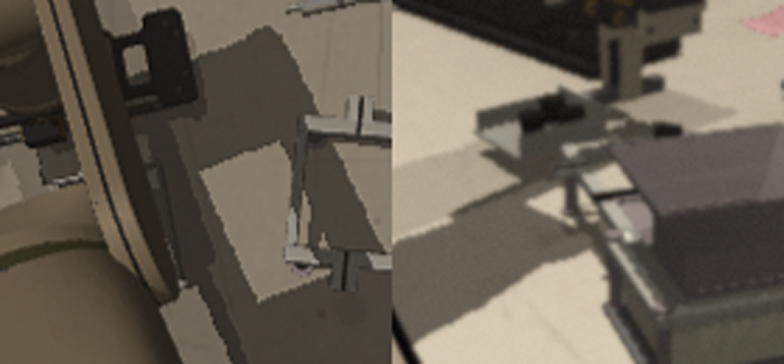

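The grip closed during the lift, so the scoop is airborne by only about 15 mm, still about level. I set it down and regrip properly.

```bash
python3 -m handwheel '[[0,0,-0.4,0,1],[0,0,-0.4,0,1],[0,0,-0.3,0,1],[0,0,0,0,1]]' && python3 -m handwheel '[[0,0,-0.2,0,1],[0,0,0,0,1]]' ; python3 -m handwheel '[[0,0,-0.2,0,1],[0,0,0,0,1]]'
```

```text
t: 3.82
tool_pos: [0.5886, 0.277, 0.2111]
orientation: [0.349, -3.121, 0.0]
force: [0.1, 0.4, -2.4]
opening: 0.0175
gripper_force: 59.9
t: 4.08
tool_pos: [0.5888, 0.2771, 0.2096]
orientation: [0.349, -3.122, 0.0]
force: [0.1, -0.7, -1.9]
opening: 0.0175
gripper_force: 59.9
t: 4.32
tool_pos: [0.5887, 0.277, 0.2075]
orientation: [0.349, -3.122, 0.0]
force: [0.3, -0.2, -1.8]
opening: 0.0173
gripper_force: 59.9
```

```bash
for i in 1 ; do python3 -m handwheel '[[0,0,-0.3,0,1],[0,0,0,0,1]]'; done; python3 -m handwheel '[[0,0,-0.3,0,1],[0,0,0,0,1]]'; python3 -m handwheel '[[0,0,-0.3,0,1],[0,0,0,0,1]]'
```

```text
t: 4.58
tool_pos: [0.5886, 0.277, 0.2043]
orientation: [0.349, -3.121, 0.0]
force: [0.1, -0.2, -2.3]
opening: 0.0176
gripper_force: 59.9
t: 4.82
tool_pos: [0.589, 0.2772, 0.2021]
orientation: [-0.349, 3.122, 0.0]
force: [1.5, 0.6, -1.4]
opening: 0.0174
gripper_force: 59.9
t: 5.08
tool_pos: [0.5895, 0.2773, 0.2005]
orientation: [-0.348, 3.12, 0.001]
force: [-1.0, -0.1, 8.4]
opening: 0.0173
gripper_force: 60.0
```

```bash
python3 -m handwheel '[[0,0,0.7,0,1],[0,0,1.5,0,1],[0,0,2.2,0,1],[0,0,2.5,0,1],[0,0,2.5,0,1],[0,0,2.5,0,1],[0,0,2.3,0,1],[0,0,1.5,0,1],[0,0,1.0,0,1],[0,0,0,0,1]]' && python3 -m handwheel '[[0.2,-0.8,0,-0.01,1],[0.4,-1.6,0,-0.02,1],[0.5,-2.2,0,-0.02,1],[0.5,-2.4,0,-0.02,1],[0.5,-2.4,0,-0.02,1],[0.5,-2.4,0,-0.02,1],[0.5,-2.4,0,-0.02,1],[0.5,-2.4,0,-0.02,1],[0.5,-2.4,0,-0.02,1],[0.5,-2.4,0,-0.02,1]]' && python3 -m handwheel '[[0.5,-2.4,0,-0.02,1],[0.5,-2.4,0,-0.02,1],[0.5,-2.4,0,-0.02,1],[0.5,-2.4,0,-0.02,1],[0.5,-2.4,0,-0.02,1],[0.5,-2.4,0,-0.02,1],[0.5,-2.4,0,-0.02,1],[0.4,-2.0,0,-0.01,1],[0.2,-1.2,0,0,1],[0,0,0,0,1]]'; python3 - <<'E'
from plant import read_camera,readout
from scipy.spatial.transform import Rotation as R
import cv2,numpy as np
s=readout.read_state(); y=R.from_rotvec(s['orientation']).as_matrix()[:,1]; print(s['tool_pos'],np.arctan2(y[1],y[0])-np.pi/2)
t=read_camera("top")[190:330,290:450,::-1];s=read_camera("side")[150:290,250:410,::-1]
cv2.imwrite("pics/over.png",cv2.resize(np.hstack([t,s]),None,fx=2.5,fy=2.5,interpolation=cv2.INTER_CUBIC))
E
```

```text
t: 6.32
tool_pos: [0.5889, 0.2772, 0.3665]
orientation: [-0.349, 3.121, 0.0]
force: [0.2, 0.4, -1.8]
opening: 0.0172
gripper_force: 60.0
t: 7.58
tool_pos: [0.6348, 0.0605, 0.3655]
orientation: [0.047, -3.141, 0.001]
force: [0.4, 1.1, -2.6]
opening: 0.0174
gripper_force: 60.0
t: 8.82
tool_pos: [0.6759, -0.1377, 0.3656]
orientation: [-0.186, -3.136, -0.0]
force: [0.7, 0.2, -2.7]
opening: 0.0173
gripper_force: 60.0
[ 0.67585253 -0.13774614  0.36556858] -0.11827330766477573
```

View pics/over.png

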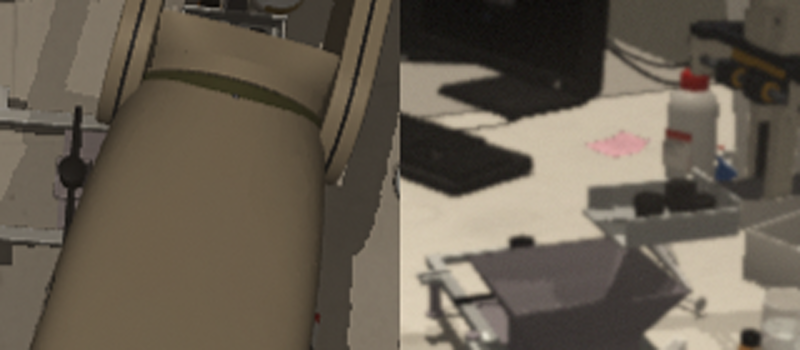

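```bash
python3 -c "
from h import *
print(plane('side',337.2,247.2,.163))"; python3 -m handwheel '[[0.5,-0.4,-0.5,0.01,1],[0,0,-1,0.01,1],[0,0,-0.6,0.0,1],[0,0,0,0,1]]';python3 -m handwheel '[[0,0,-0.3,0,1],[0,0,0,0,1]]';python3 -m handwheel '[[0,0,-0.3,0,1],[0,0,0,0,1]]'
```

```text
[ 0.52737063 -0.15177374  0.163     ]
t: 9.43
tool_pos: [0.6805, -0.1406, 0.3433]
orientation: [-0.153, -3.136, -0.001]
force: [-0.2, 0.8, -2.5]
opening: 0.0176
gripper_force: 60.0
t: 9.68
tool_pos: [0.6808, -0.1409, 0.3417]
orientation: [-0.153, -3.138, 0.0]
force: [0.3, -0.0, -2.3]
opening: 0.0174
gripper_force: 60.0
t: 9.93
tool_pos: [0.6807, -0.1409, 0.3384]
orientation: [-0.153, -3.137, -0.0]
force: [-0.3, -0.2, -2.3]
opening: 0.0173
gripper_force: 60.0
```

Now lower the grip force, and start raising along the tilt arc.

```bash
python3 -m handwheel '[[0,0,0,0,1],[0,0,0,0,1],[0,0,0,0,1]]' 10; python3 -m handwheel '[[0,0,0,0,1],[0,0,0,0,1],[0,0,0,0,1]]' 5; python3 -m handwheel '[[0,0,0.5,0,1],[-0.1,0,0.7,0,1],[-0.2,0,0.7,0,1],[-0.2,0,0.7,0,1],[0,0,0,0,1]]'; python3 - <<'E'
from plant import read_camera
import cv2,numpy as np
s=read_camera("side")[130:290,270:430,::-1]
cv2.imwrite("pics/tilt1.png",cv2.resize(s,None,fx=3,fy=3,interpolation=cv2.INTER_CUBIC))
E
```

```text
t: 10.3
tool_pos: [0.6808, -0.1409, 0.3389]
orientation: [0.153, 3.138, -0.0]
force: [-0.2, -0.5, -1.8]
opening: 0.018
gripper_force: 10.0
t: 10.68
tool_pos: [0.6808, -0.1409, 0.3388]
orientation: [0.153, 3.138, -0.0]
force: [-0.2, -0.5, -1.2]
opening: 0.018
gripper_force: 5.0
t: 11.3
tool_pos: [0.6759, -0.141, 0.3661]
orientation: [0.153, 3.136, -0.001]
force: [-0.3, 0.6, -0.4]
opening: 0.0181
gripper_force: 5.0
```

View pics/tilt1.png

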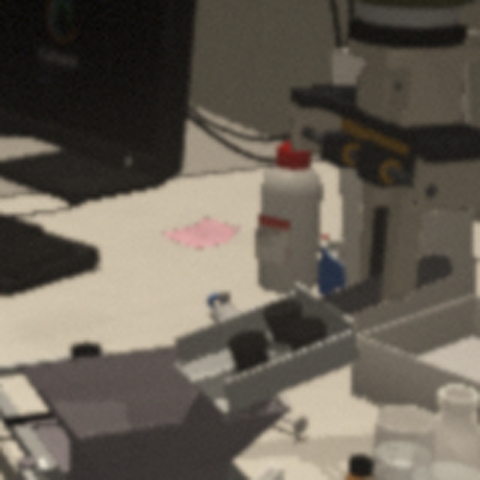

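```bash
python3 -m handwheel '[[-0.5,0.05,0.8,0,1],[-0.8,0.1,0.8,0,1],[-0.8,0.1,0.9,0,1],[-0.7,0.1,0.7,0,1],[-0.8,0.1,0.7,0,1],[-0.7,0.1,0.6,0,1],[0,0,0,0,1]]' 4; python3 -m handwheel '[[-0.9,0.1,0.5,0,1],[-0.9,0.1,0.4,0,1],[-0.9,0.1,0.4,0,1],[0,0,0,0,1],[0,0,0,0,1]]' 3; python3 - <<'E'
from plant import read_camera
import cv2,numpy as np
s=read_camera("side")[130:290,250:410,::-1]
cv2.imwrite("pics/tilt2.png",cv2.resize(s,None,fx=3,fy=3,interpolation=cv2.INTER_CUBIC))
E
```

```text
t: 12.22
tool_pos: [0.6325, -0.1353, 0.4106]
orientation: [0.153, 3.137, -0.0]
force: [-0.0, -0.3, -1.2]
opening: 0.0182
gripper_force: 4.0
t: 12.85
tool_pos: [0.6058, -0.1325, 0.4228]
orientation: [0.153, 3.138, -0.0]
force: [0.8, -0.2, -0.4]
opening: 0.0186
gripper_force: 3.0
```

View pics/tilt2.png

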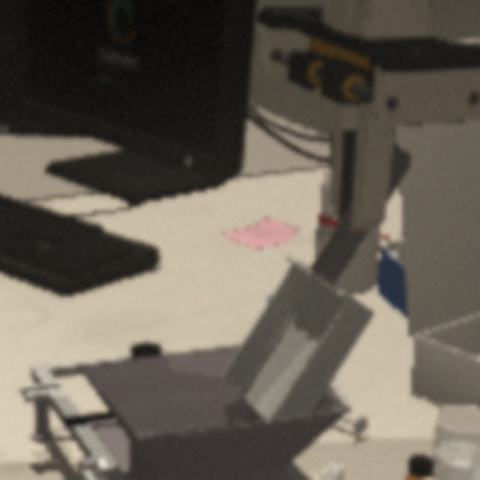

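Scoop is empty at about 50° and the stoppers have slid off into the hopper. Clamp firmly, lift out, and carry to the free desk on the left.

```bash
python3 -m handwheel '[[0,0,0,0,1],[0,0,0,0,1],[0,0,0.8,0,1],[0,0,1.5,0,1],[0,0,2,0,1],[0,0,2,0,1],[0,0,2,0,1],[0,0,1.5,0,1],[0,0,0,0,1]]' 60;  python3 -m handwheel '[[-0.4,2,0,0,1],[-0.5,3,0,0,1],[-0.5,3,0,0,1],[-0.5,3,0,0,1],[-0.5,3,0,0,1],[-0.5,3,0,0,1],[-0.5,3,0,0,1],[-0.5,3,0,0,1],[-0.5,3,0,0,1],[-0.5,3,0,0,1]]';  python3 -m handwheel '[[-0.5,3,0,0,1],[-0.5,3,0,0,1],[-0.5,3,-2,0,1],[-0.5,2,-3,0,1],[-0.4,1,-4,0,1],[0,0,-4,0,1],[0,0,-3,0,1],[0,0,-2,0,1],[0,0,0,0,1]]'; python3 - <<'E'
from plant import read_camera
import cv2,numpy as np
t=read_camera("top")[200:320,250:430,::-1];s=read_camera("side")[120:320,180:400,::-1]
cv2.imwrite("pics/carry.png",np.hstack([cv2.resize(t,(390,260),interpolation=cv2.INTER_CUBIC),cv2.resize(s,(286,260),interpolation=cv2.INTER_CUBIC)]))
E
```

```text
t: 14.02
tool_pos: [0.606, -0.1324, 0.5228]
orientation: [0.153, 3.135, -0.001]
force: [-0.4, -1.1, -2.1]
opening: 0.0174
gripper_force: 60.0
t: 15.28
tool_pos: [0.5558, 0.1595, 0.5194]
orientation: [-0.152, -3.136, 0.0]
force: [0.3, -0.5, -1.4]
opening: 0.0174
gripper_force: 60.0
t: 16.4
tool_pos: [0.5317, 0.2777, 0.3385]
orientation: [-0.152, -3.134, 0.003]
force: [-0.2, -0.4, -1.2]
opening: 0.0176
gripper_force: 60.0
```

View pics/carry.png

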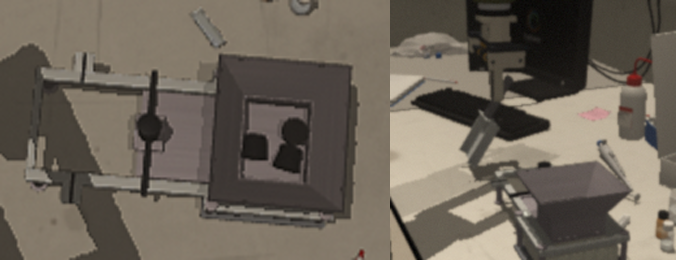

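All three stoppers lie in the throat on the gate (left half, around (255,147), (288,157), (294,131)); the scoop hangs at about 55° above free desk. Lay it down.

```bash
python3 -m handwheel '[[0,0,-1,0,1],[0,0,-0.7,0,1],[0,0,0,0,1]]' 20; python3 -m handwheel '[[0.2,0,-0.5,0,1],[0.4,0,-0.5,0,1],[0.4,0,-0.6,0,1],[0.5,0,-0.7,0,1],[0,0,0,0,1]]' 6;  python3 -m handwheel '[[0.7,0,-0.8,0,1],[0.7,0,-0.8,0,1],[0.7,0,-1,0,1],[0.6,0,-1,0,1],[0,0,0,0,1]]' 5
```

```text
t: 16.88
tool_pos: [0.5326, 0.2774, 0.3229]
orientation: [-0.153, -3.137, 0.001]
force: [-0.3, -0.1, -2.2]
opening: 0.0181
gripper_force: 20.0
t: 17.5
tool_pos: [0.5496, 0.2774, 0.3024]
orientation: [0.154, 3.133, 0.002]
force: [3.2, -1.1, 3.5]
opening: 0.0178
gripper_force: 6.0
t: 18.12
tool_pos: [0.5744, 0.2773, 0.2625]
orientation: [-0.153, -3.134, 0.002]
force: [-0.5, 0.1, -2.6]
opening: 0.018
gripper_force: 5.0
```

```bash
python3 -m handwheel '[[0.5,0,-0.9,0,1],[0.5,0,-0.9,0,1],[0.4,0,-0.9,0,1],[0.3,0,-0.9,0,1],[0,0,0,0,1]]' 5; python3 -m handwheel '[[0.2,0,-0.8,0,1],[0.2,0,-0.8,0,1],[0,0,-0.5,0,1],[0,0,0,0,1]]' 4;python3 -m handwheel '[[0,0,-0.3,0,1],[0,0,0,0,1]]'
```

```text
t: 18.75
tool_pos: [0.5915, 0.2774, 0.2274]
orientation: [-0.153, -3.136, 0.001]
force: [-0.0, 0.6, -0.9]
opening: 0.0177
gripper_force: 5.0
t: 19.25
tool_pos: [0.5956, 0.2776, 0.2073]
orientation: [-0.153, -3.137, 0.0]
force: [0.1, -1.0, -1.5]
opening: 0.0181
gripper_force: 4.0
t: 19.5
tool_pos: [0.5962, 0.2776, 0.2053]
orientation: [0.153, 3.137, 0.0]
force: [0.1, -1.1, 1.7]
opening: 0.0176
gripper_force: 4.0
```

```bash
python3 -m handwheel '[[0,0,-0.2,0,1],[0,0,0,0,0.7],[0,0,0,0,0.5],[0,0,0,0,0.5],[0,0,0,0,0.5],[0,0,0,0,0.5],[0,0,0,0,0.5]]' 20; python3 -m handwheel '[[0,0,1,0,0.55],[0,0,3,0,0.55],[0,0,4,0,0.55],[0,0,4,0,0.55],[0,0,4,0,0.55],[0,0,3.2,0,0.55],[0,0,0,0,0.55]]'; python3 -m handwheel '[[-1,-3.5,0,0,0.55],[-1,-3.5,0,0,0.55],[-1,-3.5,0,0,0.55],[-1,-3.5,0,0,0.55],[-1,-3.5,0,0,0.55],[-1,-3.5,0,0,0.55],[-1,-3.5,0,0,0.55],[-1.3,-3.4,0,0,0.55],[0,0,0,0,0.55]]'; python3 - <<'E'
from plant import read_camera
import cv2,numpy as np
t=read_camera("top")[190:310,150:330,::-1];s=read_camera("side")[190:310,190:350,::-1]
f=lambda a:cv2.resize(a,None,fx=2.3,fy=2.3,interpolation=cv2.INTER_CUBIC)
cv2.imwrite("pics/set.png",np.hstack([f(t),f(s)]))
E
```

```text
t: 20.38
tool_pos: [0.5958, 0.2776, 0.2027]
orientation: [-0.153, -3.138, -0.0]
force: [0.4, -0.4, 0.3]
opening: 0.0468
gripper_force: 0.0
t: 21.25
tool_pos: [0.5965, 0.2779, 0.3998]
orientation: [0.153, 3.131, 0.005]
force: [-0.2, -0.4, 0.4]
opening: 0.0422
gripper_force: 0.0
t: 22.38
tool_pos: [0.512, -0.0031, 0.3938]
orientation: [-0.157, -3.136, 0.001]
force: [-0.8, -0.0, -1.1]
opening: 0.0415
gripper_force: 0.0
```

```bash
python3 -m handwheel '[[0.15,0.15,-3,0,0.55],[0,0,-4,0,0.55],[0,0,-3,0,0.55],[0,0,-2,0,0.55],[0,0,-0.8,0,0.55],[0,0,0,0,0.55]]'; python3 -m handwheel '[[0,0,-0.5,0,0.55],[0,0,0,0,0.8],[0,0,0,0,1],[0,0,0,0,1],[0,0,0,0,1],[0,0,0,0,1],[0,0,0,0,1]]' 40
```

```text
t: 23.22
tool_pos: [0.5143, 0.0007, 0.2664]
orientation: [-0.151, -3.137, -0.0]
force: [0.8, 0.5, 0.5]
opening: 0.0419
gripper_force: 0.0
t: 24.1
tool_pos: [0.5145, -0.0001, 0.2621]
orientation: [0.153, 3.137, -0.0]
force: [-0.9, -4.4, 4.5]
opening: 0.0218
gripper_force: 40.0
```

```bash
python3 -m handwheel '[[0,0,0,0,0.55],[0,0,0,0,0.55],[0,0,0,0,0.55],[0,-0.1,-0.4,0,0.55],[0,0,0,0,0.55]]'; python3 -m handwheel '[[0,0,0,0,0.8],[0,0,0,0,1],[0,0,0,0,1],[0,0,0,0,1],[0,0,0,0,1],[0,0,0,0,1]]' 40
```

```text
t: 24.72
tool_pos: [0.514, -0.0009, 0.2571]
orientation: [-0.153, -3.137, -0.0]
force: [0.0, 1.0, 0.1]
opening: 0.0417
gripper_force: 0.0
t: 25.48
tool_pos: [0.5144, -0.0008, 0.2578]
orientation: [0.153, 3.138, 0.0]
force: [1.5, 1.6, 0.7]
opening: 0.0218
gripper_force: 40.0
```

```bash
python3 -m handwheel '[[0.09,1,0,0,1],[0.09,1,0,0,1],[0.09,1,0,0,1],[0.09,1,0,0,1],[0.09,1,0,0,1],[0.09,1,0,0,1],[0.09,1,0,0,1],[0,0.15,0,0,1],[0,0,0,0,1],[0,0,0,0,1]]'; python3 -m handwheel '[[0,0,0,0,1],[0,0,0,0,1],[0,0,0,0,1],[0,0,0,0,1]]'; python3 - <<'E'
from plant import read_camera
import cv2,numpy as np
t0=read_camera("top");s0=read_camera("side");cv2.imwrite("pics/tf.png",t0[:,:,::-1]);cv2.imwrite("pics/sf.png",s0[:,:,::-1])
f=lambda a,k:cv2.resize(a[:,:,::-1],None,fx=k,fy=k,interpolation=cv2.INTER_CUBIC)
a=f(t0[200:310,170:430],3); b=f(s0[210:280,210:400],4)
b=np.pad(b,((0,0),(0,780-b.shape[1]),(0,0)))[:270]
cv2.imwrite("pics/final.png",np.vstack([a,b]))
E
```

```text
t: 26.72
tool_pos: [0.5208, 0.0695, 0.2577]
orientation: [0.154, 3.137, -0.005]
force: [1.0, -9.0, -0.7]
opening: 0.0217
gripper_force: 40.0
t: 27.22
tool_pos: [0.5209, 0.0694, 0.2578]
orientation: [0.154, 3.137, -0.005]
force: [1.6, -9.5, 0.0]
opening: 0.0219
gripper_force: 40.0
```

View pics/final.png

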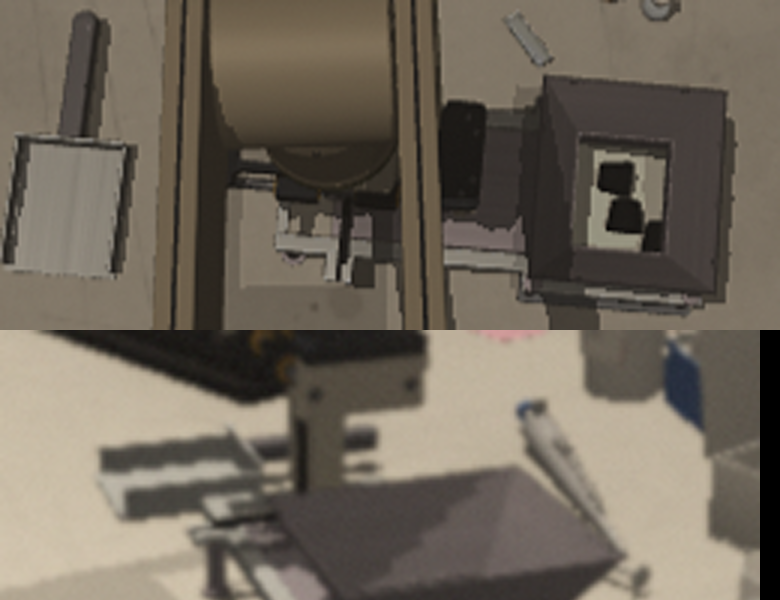

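The final picture shows the scoop flat on the desk, three stoppers in the white tray through the open throat, and the pointer bar in line with the near mark at about (343,262). The spring force of 9 N agrees.

```bash
python3 -c "
from plant import job
print(job.close_job())"
```

```text
the job is handed in; nothing more can be done
None
```

The job is handed in, but no verdict came back: by my last picture the three stoppers are in the catch tray, the scoop is flat on the desk clear of the dispenser, and the gripper is holding the gate at the mark; I did not re-measure the petri dish, bottle and beaker, but no move went near them.

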